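Fit the handle on the slanted spice mill

TASK

Put the loose two-armed handle on the square drive shaft that sticks out of the spice mill's slanted head, pushed fully home so that its hub sits down on the collar, and let go of it. Any of the four ways it fits will do. Leave the other things on the counter where they are.

Things in the scene. Friction and masses are not known exactly. Their poses are not given: they have to be found in the camera images.
- handle: Loose handle standing on its hub, bore down. Aluminium hub 36 x 36 mm, 46 mm tall, its lowest 8 mm a 44 x 44 mm flange; two black arms along x, 130 mm over all, 20 mm wide, 24 to 42 mm above the underside. Square bore 18.5 mm wide, parallel to the hub's sides, 30 mm deep from the underside. Origin: centre of the underside, z up. 110 to 220 g. Grip the hub across y.
- mill: Spice mill, fixed: round black foot 116 mm across, glass catch cup, slanted aluminium head 80 mm across, 165 mm high over all. Origin: centre of the foot's underside, z up. The head leans 30 degrees from vertical to the mill's -x; the collar's top is 20 mm to -x and 140 mm up from the origin. A capped filler neck sticks out of the head's back (+x), lower than the collar's plane.
- shaft_seat (a point): Centre of the flat top of the mill's collar (round, 52 mm across), where the square drive shaft comes out and where the hub's underside must come to sit. z points out along the shaft, 30 degrees from vertical; x and y are square to the shaft's flat sides and turn with it.
- shaft_tip (a point): Centre of the drive shaft's free end, 28 mm out along z from the collar's top. Steel shaft 16 x 16 mm square for the first 22 mm, then tapering to 10 x 10 mm at the end. Axes as at shaft_seat.
- shaft (a joint): Turn of the drive shaft about its own axis in rad, 0 when its flats are square to the mill's x and y; it is stiff (0.15 N m) but can be turned, either way.
- garlic_press: Bystander: aluminium garlic press lying flat, 160 mm long, 50 mm wide, 31 mm high. Origin: underside, about the middle; x along it.
- pinch_bowl: Bystander: yellow pinch bowl, 84 mm across, 36 mm high. Origin: centre of its underside.
- spice_jar: Bystander: glass spice jar with a twist cap, 48 mm across, 95 mm high, standing. Origin: centre of its underside.
- soap_dish: Bystander: black plastic soap dish, 120 x 85 mm, 22 mm high. Origin: centre of its underside.
Not all that is in view belongs to the job. Leave any purple or turquoise look-alike of the handle alone.

How it is judged:
By the outcome, as a careful person would: the job done as asked, in the order asked, and still so for the second after the job is handed in, with the robot touching nothing.
It also fails if it takes over 40 s, if anything falls off the work surface, if the arm or the gripper's body presses on something with over 40 N, if the wrist force passes 120 N, or if a joint passes its speed limit or range.

ROBOT

A 6-joint arm with a two-finger parallel gripper is mounted at the origin on the work surface. World frame = base frame: x ahead of the robot, y to its left, z up, the work surface at z = 0. Lengths are in mm, angles in rad, forces in N, time in s.
With the tool pointing down it reaches from about 350 to 775 mm from the base axis. Payload 7.3 kg.
Tool frame: the origin (TCP) lies at the very end of the fingers, on their centre line; the grasp point (between the pads) lies 19 mm behind it; z points along the fingers, y is the line along which they close (so a half turn about z gives the same grasp; the last joint's range is limited). The gripper opens to 92 mm and grips with 3 to 60 N. Pads are 19 mm wide; open, the fingers measure 130 mm over their backs; the gripper's body (75 mm by 190 mm) begins 47 mm behind the grasp point.
Start: joints at [1.182, 0.342, 1.524, -0, 1.275, -0.146], TCP at [126.205, 509.625, 226.741] pointing down, gripper open.
Joint ranges: [-2.53, 2.53], [-0.77, 2.02], [0.04, 2.7], [-1, 4.14], [0.28, 2.66], [-3.11, 3.11]. Speed limits (rad/s): [2.57, 2.57, 3.14, 3.14, 3.14, 3.14].

INTERFACE

Orientations are given as [roll, pitch, yaw] about the fixed x, y, z axes, in that order (R = Rz(yaw) Ry(pitch) Rx(roll)).
In Python, from cell import * gives the robot as it stands. The module is installed in compiled form; this text tells all that it offers.
- The arm moves only by the tool carry_out, never from a script. Its argument "moves" is one flat list of numbers, 4 for each row, row after row: the shift along the tool's x, y, z in m, then the turn about the tool's z in rad. A call has 1 to 12 rows; each row shifts and turns the commanded pose from where the row before left it, along the tool's axes as they then stand; what a row does not reach is not made up. A row lasts 1/10 s, in which the tool goes at most 50 mm and 8.59 degrees, less where a joint would pass 70% of its speed; a pose out of reach is approached as far as the arm can. A call with a gripper value outside its range is refused whole. "jaw" is the opening, from 0 (shut) to 1 (fully open), set as the call begins (left out, the last holds). The fingers move at their own pace and stop on an object; "newtons" is the grip in N (left out, the last holds). Time passes only in rows, so rows that do not move let the fingers close. It gives the time, the measured TCP pose, the force, the opening and the grip force at its end, in the units of the state.
- observe(): the state, without advancing time (a new reading comes with each control period).
- get_image(name): name is "side" or "top"; returns (picture, depth): 480x640x3 uint8, red, green, blue; 480x640 float32, mm along the optical axis (not along the pixel's ray), 0 where there is no reading.
- camera_info(name): a dict with "fovy" (degrees; the focal length in pixels is half the picture's height over the tangent of half this angle, whatever the lens; pixels are square), "cx", "cy" (the principal point, pixels), "dist_coeffs" ([k1, k2, p1, p2, k3] as OpenCV has them; the pictures are not rectified), "R" (3x3) and "t" (3): a world point X has camera coordinates R X + t. Camera axes: x right, y down, z forward; pixel columns grow to the right and rows downward; lengths in mm; the calibration is good to about 2 mm. A picture is of the moment at which its call begins. camera_info takes no time and is no camera call.
- sign_off(): hands the job in; it is judged then, once.
Trained networks look in the newest picture that a camera, given by its name, has taken for a name from the list of things; names that differ only in an ending like _2 or _b are one class to them, and where a whole thing is asked for, a point or a joint stands for the part that bears it (a point fixed in the world has none). Each returns a list of dicts, best first, with "confidence" (0 to 1); they miss things now and then, are a little off and sometimes report something else, mostly with a low value. They report only what shows in the picture. A call takes as long as a camera call. They do not tell look-alikes from the thing itself.
- regions_of(camera, thing): "pixels" (480x640 bool, what is visible of it).
- pinpoint(camera, thing): "position" ([x, y, z] in mm, in the coordinates of the camera as it stood for that picture, good to about 4 mm: a listed point, or the origin of a listed thing).
The state is a dict: "t": time; "joint_pos": joint angles; "qvel": joint speeds; "tau": joint torques, N m; "ee_pos": TCP position; "orientation": TCP orientation; "wrist_force": force on the tool from outside, world axes, zero at the start; "ft_torque": the same for the moment, N m; "finger_gap": finger opening in mm; "grip_force": force on a finger pad.
Only numpy, scipy, OpenCV 4.12 (cv2) and the standard library are available. Lean on these libraries where they do the work, as an engineer would, in place of code of your own. Each camera call takes 0.05 s, during which the arm holds its last target. There are 200 camera calls.

## Working session

There is one attempt and no reset: what is moved stays moved. The work goes in short steps, Python scripts to look and compute and a tool call to move; the robot and the scene stay as the last step left them, time stands still between calls to the robot, and variables do not carry over. Pictures are saved under pics/ and viewed, at most 10 in all, crops included, and the job is handed in when it is done.

Besides the shell and the picture viewer there is one more tool, called after "Call:" as name(argument=value, ...), one argument or row to a line, values as JSON. carry_out: Moves the arm, as the interface text tells. Its arguments: {"type":"object","properties":{"moves":{"type":"array","items":{"type":"number"}},"jaw":{"type":"number"},"newtons":{"type":"number"}},"required":["moves"]}

```bash
mkdir -p pics
cat > h.py <<'E'
from cell import *
import numpy as np, cv2
from scipy.spatial.transform import Rotation as Ro
def cam(n):
    c=camera_info(n); f=240/np.tan(np.radians(c["fovy"])/2)
    K=np.array([[f,0,c["cx"]],[0,f,c["cy"]],[0,0,1.]])
    return K,np.array(c["dist_coeffs"],float),np.array(c["R"],float),np.array(c["t"],float).ravel()
def toworld(n,p): K,d,R,t=cam(n); return R.T@(np.asarray(p,float)-t)
def pts(n,depth,uv):
    K,d,R,t=cam(n); uv=np.asarray(uv,float).reshape(-1,2)
    q=cv2.undistortPoints(uv.reshape(-1,1,2),K,d)[:,0]
    z=depth[uv[:,1].astype(int),uv[:,0].astype(int)]
    P=np.c_[q*z[:,None],z]; return ((P-t)@R)[z>0]
def proj(n,X):
    K,d,R,t=cam(n); return cv2.projectPoints(np.asarray(X,float).reshape(-1,3),cv2.Rodrigues(R)[0],t,K,d)[0][:,0]
def save(n,img): cv2.imwrite("pics/"+n+".png",img[:,:,::-1])
E
python3 - <<'E'
from h import *
np.set_printoptions(precision=1,suppress=True)
for n in("side","top"):
    im,d=get_image(n); save(n+"0",im); np.savez("pics/"+n+"0.npz",im=im,d=d)
    print(n,toworld(n,[0,0,0]))
    for th in("handle","mill","shaft_seat","shaft_tip","garlic_press","pinch_bowl","spice_jar","soap_dish"):
        for r in pinpoint(n,th)[:3]:
            p=toworld(n,r["position"]); print(th,round(r["confidence"],2),p,proj(n,p)[0])
print(observe())
E
```

```text
side [ 300.8 -810.1  828.7]
handle 0.82 [627.7 -93.4  -2.5] [363.8 305.6]
handle 0.66 [ 587.7 -221.1    4.8] [366.8 349.9]
handle 0.65 [ 455.2 -138.7    0.9] [295.9 334.8]
mill 0.77 [523.2 204.4   4.4] [289.7 232.9]
mill 0.22 [502.7 198.  142.5] [281.1 192.4]
shaft_seat 0.58 [504.3 194.1 143.1] [282. 193.]
shaft_tip 0.48 [488.7 195.4 165.2] [275.5 186.1]
pinch_bowl 0.66 [412.2  34.2   2.7] [261.  283.6]
spice_jar 0.66 [744.9   4.1  -1.1] [394.5 268.6]
spice_jar 0.53 [413.8  33.4   4.5] [261.7 283.2]
soap_dish 0.86 [ 621.3 -434.5    0.5] [423.6 436.4]
top [ 440.1   11.5 1156.3]
handle 0.94 [631.1 -94.9  -2.8] [357.7 231. ]
handle 0.85 [ 592.9 -223.4    2.8] [408.1 246.5]
handle 0.79 [ 455.3 -139.5    1.9] [375.2 300.2]
mill 0.89 [527.  200.2  -5.1] [241.4 269.1]
mill 0.68 [749.4   2.8  -2.3] [320.7 185.5]
shaft_seat 0.65 [507.4 197.  142.2] [231.9 272.8]
shaft_tip 0.42 [492.2 196.5 165.6] [229.9 279.1]
garlic_press 0.76 [581.7 459.9   1.8] [140.6 245.3]
pinch_bowl 0.82 [414.9  30.    1.9] [307.2 315.2]
pinch_bowl 0.49 [493.3 193.8 168.6] [230.9 278.5]
spice_jar 0.92 [750.9   4.   -0.3] [320.2 184.7]
spice_jar 0.32 [411.1  28.4   2.9] [307.9 316.8]
soap_dish 0.82 [ 623.  -433.1    2. ] [488.8 236.6]
{'t': 0.9, 'joint_pos': array([ 1.2,  0.3,  1.5, -0. ,  1.3, -0.1]), 'qvel': array([-0.,  0., -0.,  0., -0.,  0.]), 'tau': array([ -0. , -43.1, -24.4,   0.1,   0. ,  -0. ]), 'ee_pos': array([126.2, 509.6, 226.7]), 'orientation': array([3.1, 0. , 2.9]), 'wrist_force': array([-0.2, -0.1, -0.5]), 'ft_torque': array([ 0.,  0., -0.]), 'grip_force': 0.0, 'finger_gap': 91.41084065613214}
```

View pics/side0.png

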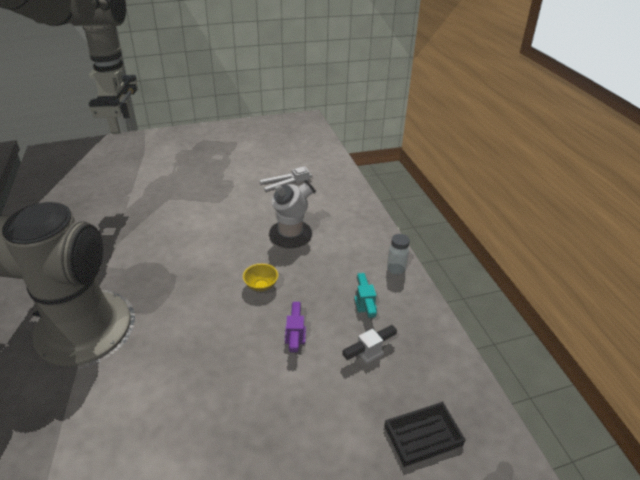

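View pics/top0.png

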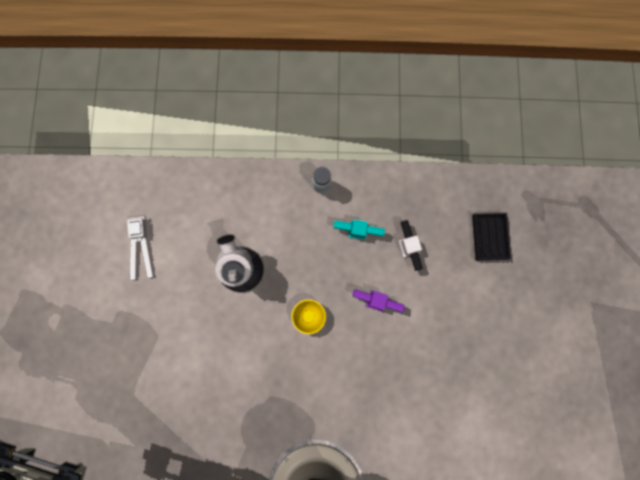

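Handle candidates: teal at side (367,293)/top (358,229), purple at side (296,326)/top (379,300), and the aluminium hub with black arms at side (370,343)/top (411,246). Only the last one fits the description. I'll confirm it in an enlarged crop and measure yaws at the same time.

Run:
```python
from h import *
np.set_printoptions(precision=3,suppress=True)
o=observe(); print(o["orientation"],Ro.from_euler("xyz",o["orientation"]).as_matrix())
D={n:np.load(f"pics/{n}0.npz") for n in("side","top")}
def crop(n,c,w,h,W,H):
    x,y=int(c[0]-w/2),int(c[1]-h/2); return cv2.resize(D[n]["im"][y:y+h,x:x+w],(W,H),interpolation=cv2.INTER_CUBIC)
M=np.vstack([np.hstack([crop("side",(288,200),80,60,400,300),crop("top",(235,262),80,60,400,300)]),
 np.hstack([crop("side",(370,343),80,60,400,300),crop("top",(411,246),80,60,400,300)])])
save("crops",M)
for n in D:
    d=D[n]["d"]
    print(n,"f",cam(n)[0][0,0])
    for r in regions_of(n,"handle")[:3]:
        m=r["pixels"]; v,u=np.nonzero(m); P=pts(n,d,np.c_[u,v])
        print("cand",u.mean(),v.mean(),r["confidence"],len(u), "z pct",np.percentile(P[:,2],[5,50,95]))
        Q=P[(P[:,2]>30)&(P[:,2]<52)]
        if len(Q)<8: continue
        c,sz,a=cv2.minAreaRect(Q[:,:2].astype(np.float32))
        w=np.linalg.svd(Q[:,:2]-Q[:,:2].mean(0),full_matrices=False)[2][0]
        print("  rect",c,sz,a,"mean",Q.mean(0),"pca yaw",np.arctan2(w[1],w[0])%np.pi)
    for r in regions_of(n,"mill")[:1]:
        m=r["pixels"]; v,u=np.nonzero(m); P=pts(n,d,np.c_[u,v]); print("mill",u.mean(),v.mean(),len(u)); np.save(f"pics/mill_{n}.npy",P)
        for lo,hi in((-5,8),(60,80),(80,100),(100,120),(120,140),(140,155),(155,175)):
            Q=P[(P[:,2]>lo)&(P[:,2]<hi)]
            if len(Q): print(lo,hi,len(Q),Q.mean(0),Q.min(0),Q.max(0))
```

```text
[3.141 0.    2.899] [[-0.971  0.24   0.   ]
 [ 0.24   0.971  0.   ]
 [-0.     0.    -1.   ]]
side f 491.70080443847047
cand 294.40861618798954 327.9033942558747 0.91 766 z pct [ 8.05  42.8   48.862]
  rect (451.69720458984375, -143.20736694335938) (129.84658813476562, 35.90768814086914) 75.95673370361328 mean [ 449.668 -148.748   43.741] pca yaw 1.2891606022785063
cand 368.9619565217391 344.37608695652176 0.67 920 z pct [ 7.787 42.006 48.368]
  rect (588.4125366210938, -225.38351440429688) (126.75457763671875, 38.26150131225586) 11.687804222106934 mean [ 585.322 -229.045   42.865] pca yaw 0.2863371011620748
cand 365.23512747875355 296.22096317280455 0.56 706 z pct [ 4.389 41.671 47.492]
  rect (629.2210693359375, -93.4228515625) (131.0185546875, 36.90264892578125) 80.860107421875 mean [ 627.    -101.19    42.337] pca yaw 1.4370821362212127
mill 290.61935208866157 215.17306052855926 2346
-5 8 203 [536.696 242.754   2.572] [465.482 142.128  -3.178] [647.366 449.982   7.975]
60 80 146 [515.332 173.481  70.487] [486.352 159.535  60.038] [556.234 215.368  79.948]
80 100 173 [522.933 172.1
[... 1150 characters left out ...]
 43.845] pca yaw 1.4280466148408655
mill 238.1449814126394 265.4492830589485 1883
-5 8 38 [524.578 170.477   4.261] [471.306 146.752  -3.266] [589.7   259.729   7.675]
60 80 9 [524.178 166.1    68.301] [512.961 165.222  64.615] [534.549 167.927  71.319]
80 100 17 [555.355 172.01   94.659] [538.621 164.356  87.368] [570.948 186.741  99.828]
100 120 163 [518.958 187.186 112.39 ] [481.559 160.442 100.796] [572.788 236.557 119.776]
120 140 533 [531.74  197.243 132.584] [485.244 159.701 120.184] [594.314 234.422 139.981]
140 155 510 [539.752 203.368 145.696] [495.742 172.257 140.039] [589.482 231.544 154.975]
155 175 65 [500.095 194.229 162.869] [490.336 186.173 155.103] [578.858 209.033 170.098]
```

View pics/crops.png

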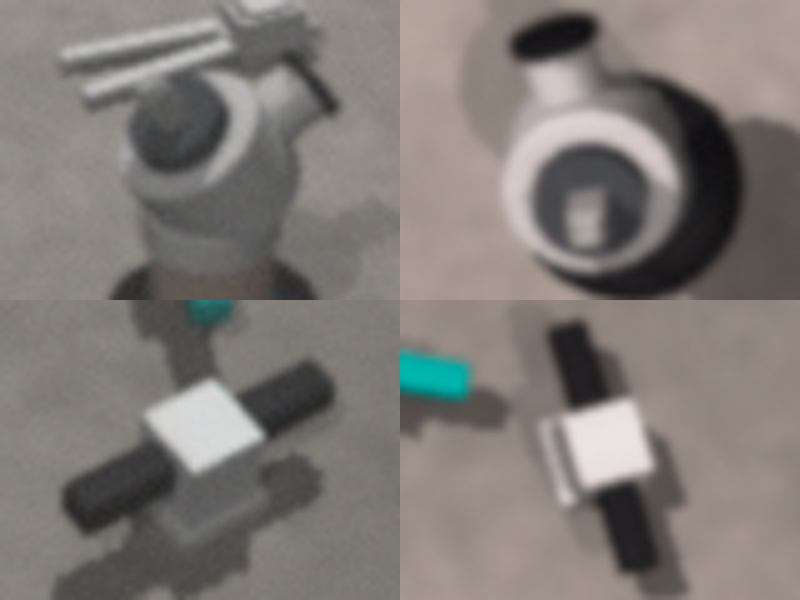

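Confirmed: the crop shows an aluminium hub with black arms (side (370,343), top (411,246)). The shaft shows in the top view near (232,275), and the head leans toward -x, away from the neck. Next I'll fit the mill's axis and the shaft angle.

Run:
```python
from h import *
np.set_printoptions(precision=3,suppress=True)
rng=np.random.default_rng(0)
for n in("top","side"):
    P=np.load(f"pics/mill_{n}.npy"); S=np.array([506,195.5,142.5])
    Q=P[np.linalg.norm(P-S,axis=1)<38]
    best=None
    for _ in range(2000):
        a=Q[rng.choice(len(Q),3,False)]; nn=np.cross(a[1]-a[0],a[2]-a[0]); l=np.linalg.norm(nn)
        if l<200: continue
        nn/=l; nn*=np.sign(nn[2])
        if abs(np.degrees(np.arccos(nn[2]))-30)>5: continue
        k=abs((Q-a[0])@nn)<2.0
        if best is None or k.sum()>best.sum(): best=k
    I=Q[best]; c=I.mean(0); nn=np.linalg.svd(I-c,full_matrices=False)[2][2]; nn*=np.sign(nn[2])
    print(n,len(Q),len(I),"normal",nn,"tilt",np.degrees(np.arccos(nn[2])),"mill yaw(+x azim)",np.arctan2(-nn[1],-nn[0]),"plane z at S",c[2]-((S-c)[:2]@nn[:2])/nn[2], c)
    # shaft points above plane
    h=(Q-c)@nn; T=Q[(h>6)&(np.linalg.norm(Q-S,axis=1)<36)&(Q[:,0]<512)]
    print("shaft pts",len(T),T.mean(0),"h",np.percentile(h[h>6],[50,95,100]))
    X=T[(T-c)@nn>20]; print("tip pts",len(X),X.mean(0))
    # neck: top pts far at +x
    N=P[(P[:,0]>560)&(P[:,2]>60)]; print("neck",len(N),N.mean(0))
    F=P[(P[:,2]<14)&(P[:,2]>-5)]; print("foot",len(F))
    for th in("shaft_seat","shaft_tip","mill"):
        L=[toworld(n,r["position"]) for r in pinpoint(n,th)[:1]]; print(th,L)
# rectified top-down view of the shaft (along its axis approx): warp collar plane and tip plane
az=0.2
for n in("top","side"):
    d=np.load(f"pics/{n}0.npz")["im"]
    ims=[]
    for az,S in((0.1,np.array([506,195.5,141.])),):
        e=np.array([np.cos(az),np.sin(az),0]); ey=np.array([-np.sin(az),np.cos(az),0]); nn=-0.5*e+.866*np.array([0,0,1]); ex=np.cross(ey,nn)
        for hh in(0,22,28):
            g=np.linspace(-35,35,260); X,Y=np.meshgrid(g,-g)
            W=S+hh*nn+X[...,None]*ex+Y[...,None]*ey
            uv=proj(n,W).reshape(260,260,2).astype(np.float32)
            ims.append(cv2.remap(d,uv[...,0],uv[...,1],cv2.INTER_CUBIC))
    globals()[n]=np.hstack(ims)
save("rect",np.vstack([top,side]))
```

```text
top 662 235 normal [-0.495 -0.123  0.86 ] tilt 30.67674888265554 mill yaw(+x azim) 0.2434101032231142 plane z at S 138.9972354074206 [510.018 195.476 141.307]
shaft pts 77 [500.148 193.554 160.945] h [23.89  30.25  30.635]
tip pts 53 [497.255 193.486 163.883]
neck 257 [573.724 207.9   136.32 ]
foot 260
shaft_seat [array([507.428, 196.995, 142.167])]
shaft_tip [array([492.195, 196.495, 165.568])]
mill [array([527.023, 200.22 ,  -5.076])]
side 471 148 normal [-0.468 -0.142  0.872] tilt 29.314567661476318 mill yaw(+x azim) 0.29490831659062045 plane z at S 141.65176073033615 [505.047 192.339 140.624]
shaft pts 67 [495.175 189.616 158.004] h [22.779 28.299 30.435]
tip pts 39 [492.105 190.504 162.546]
neck 172 [570.899 202.131 132.982]
foot 413
shaft_seat [array([504.273, 194.091, 143.098])]
shaft_tip [array([488.683, 195.435, 165.167])]
mill [array([523.195, 204.428,   4.383])]
```

View pics/rect.png

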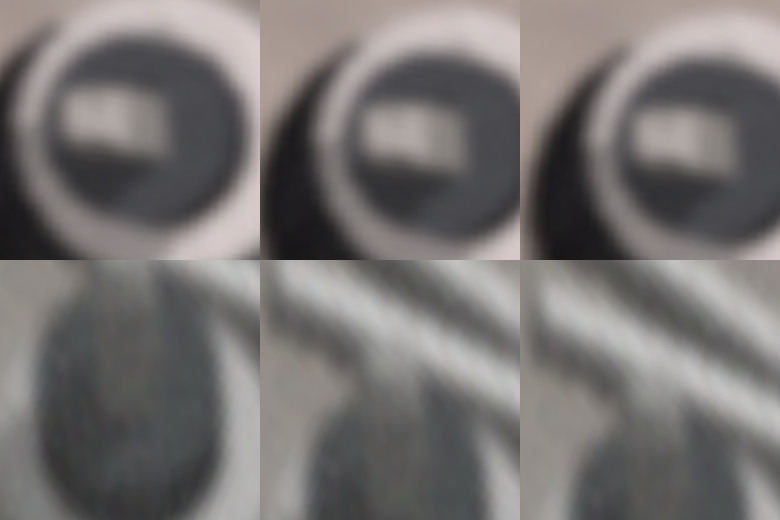

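Call:
carry_out(
  moves=[-0.04,-0.02,0,0,-0.04,-0.02,0,0,-0.04,-0.02,0,0,-0.04,-0.02,0,0,-0.04,-0.02,0,0,-0.04,-0.02,0,0,-0.04,-0.02,0,0,-0.04,-0.02,0,0,-0.04,-0.02,0,0,-0.04,-0.02,0,0,-0.038,-0.017,0,0,0,0,0,0],
  jaw=1,
)

```text
t: 2.6
ee_pos: [502.6, 190.4, 226.3]
orientation: [-3.141, 0.002, 2.894]
wrist_force: [0.2, -0.2, -0.5]
finger_gap: 92.0
grip_force: 0.0
```

Call:
carry_out(
  moves=[0,0,0,-0.13,0,0,0,-0.13,0,0,0,-0.13,0,0,0,-0.1,0,0,0,0],
)

```text
t: 3.1
ee_pos: [498.7, 194.2, 226.7]
orientation: [3.141, -0.0, -2.893]
wrist_force: [-0.1, 0.5, -0.3]
finger_gap: 91.6
grip_force: 0.0
```

Call:
carry_out(
  moves=[0,0,0.03,0,0,0,0.03,0,0,0,0.015,0,0,0,0.005,0,0,0,0,0],
)

```text
t: 3.6
ee_pos: [498.9, 193.9, 146.5]
orientation: [3.141, -0.001, -2.896]
wrist_force: [0.3, -0.6, 0.6]
finger_gap: 91.6
grip_force: 0.0
```

Call:
carry_out(
  moves=[0,0,0,0,0,0,0,0,0,0,0,0,0,0,0,0,0,0,0,0],
  jaw=0,
  newtons=6,
)

```text
t: 4.1
ee_pos: [499.3, 193.7, 147.0]
orientation: [3.142, 0.001, -2.894]
wrist_force: [0.4, -0.0, -0.4]
finger_gap: 56.7
grip_force: 0.0
```

Call:
carry_out(
  moves=[0,0,0,0,0,0,0,0,0,0,0,0,0,0,0,0,0,0,0,0,0,0,0,0],
)

```text
t: 4.7
ee_pos: [499.2, 193.5, 146.7]
orientation: [-3.141, -0.0, -2.894]
wrist_force: [0.4, 0.1, -0.0]
finger_gap: 16.9
grip_force: 6.0
```

Call:
carry_out(
  moves=[0,0,0,0,0,0,0,0,0,0,0,0,0,0,0,0],
  jaw=0,
  newtons=40,
)

```text
t: 5.1
ee_pos: [499.2, 193.5, 146.7]
orientation: [-3.141, 0.0, -2.894]
wrist_force: [0.5, -1.7, -0.2]
finger_gap: 15.6
grip_force: 39.9
```

Run:
```python
from h import *
o=observe(); print(o["wrist_force"],o["ft_torque"],o["finger_gap"],o["ee_pos"])
im,d=get_image("side"); im2,d2=get_image("top")
f=lambda i,c:cv2.resize(i[c[1]-30:c[1]+30,c[0]-40:c[0]+40],(400,300),interpolation=cv2.INTER_CUBIC)
save("sq",np.hstack([f(im,(288,190)),f(im2,(235,262))]))
```

```text
[ 0.54941917 -1.74691149 -0.17523005] [-0.25299241 -0.03096867 -0.13554317] 15.64730315613631 [499.21883608 193.53624539 146.71272321]
```

View pics/sq.png

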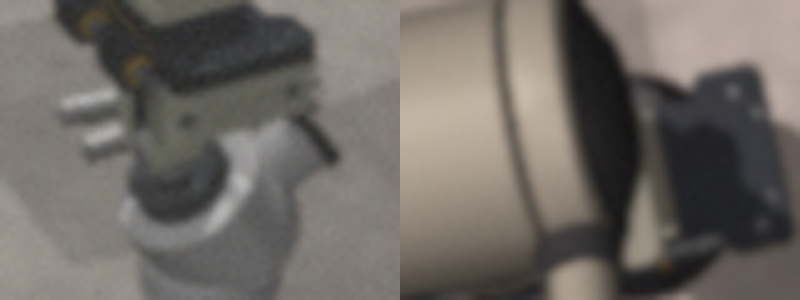

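Call:
carry_out(
  moves=[0,0,0,0,0,0,0,0,0,0,-0.008,0,0.015,0,0,0,0.015,0,0,0,0,0,0,0],
  jaw=0.4,
  newtons=10,
)

```text
t: 5.8
ee_pos: [468.9, 186.3, 155.3]
orientation: [3.141, -0.001, -2.894]
wrist_force: [0.7, -0.1, -0.2]
finger_gap: 36.5
grip_force: 0.0
```

Call:
carry_out(
  moves=[0,0,0,0,0,0,0,0,0,0,0,0,0,0,0,0,0,0,0,0,-0.004,0,0,0,-0.002,0,0,0,0,0,0,0],
  jaw=0,
)

```text
t: 6.6
ee_pos: [476.3, 187.9, 154.7]
orientation: [3.142, 0.0, -2.894]
wrist_force: [-0.1, 0.8, -0.1]
finger_gap: 0.6
grip_force: 0.0
```

Call:
carry_out(
  moves=[-0.002,0,0,0,0,0,0,0],
)

```text
t: 6.8
ee_pos: [477.3, 188.2, 154.5]
orientation: [3.142, -0.002, -2.894]
wrist_force: [-2.5, -0.3, 1.2]
finger_gap: 0.4
grip_force: 1.5
```

Call:
carry_out(
  moves=[-0.001,0,0,0,0,0,0,0],
)

```text
t: 7.0
ee_pos: [477.4, 188.2, 154.5]
orientation: [-3.142, -0.003, -2.894]
wrist_force: [-7.1, -2.6, 4.2]
finger_gap: 0.6
grip_force: 3.2
```

Call:
carry_out(
  moves=[-0.001,0,0,0,0,0,0,0],
)

```text
t: 7.2
ee_pos: [477.5, 188.2, 154.5]
orientation: [-3.142, -0.005, -2.894]
wrist_force: [-9.4, -2.4, 5.5]
finger_gap: 0.7
grip_force: 4.7
```

Call:
carry_out(
  moves=[-0.001,0,0,0,0,0,0,0],
)

```text
t: 7.4
ee_pos: [477.6, 188.3, 154.4]
orientation: [-3.141, -0.007, -2.894]
wrist_force: [-11.6, -4.1, 6.6]
finger_gap: 0.6
grip_force: 6.3
```

Call:
carry_out(
  moves=[0.01,0,-0.005,0,0.005,0,-0.04,0,0,0,-0.03,0,-0.002,-0.043,0,0,-0.002,-0.043,0,0,-0.002,-0.043,0,0,-0.002,-0.043,0,0,-0.002,-0.043,0,0,-0.002,-0.043,0,0,-0.002,-0.043,0,0,-0.002,-0.043,0,0,-0.002,-0.043,0,0],
  jaw=1,
)

```text
t: 8.6
ee_pos: [579.0, -187.4, 230.2]
orientation: [-3.141, 0.002, -2.895]
wrist_force: [0.6, 0.2, -0.6]
finger_gap: 90.1
grip_force: 0.0
```

Call:
carry_out(
  moves=[0,-0.04,0,0,0,0,0,-0.04,0,0,0,0],
)

```text
t: 8.9
ee_pos: [588.2, -225.5, 229.4]
orientation: [-3.141, 0.001, -2.856]
wrist_force: [-0.0, 0.6, -0.5]
finger_gap: 91.4
grip_force: 0.0
```

Call:
carry_out(
  moves=[-0.001,0.001,0.04,0,0,0,0.04,0,0,0,0.04,0,0,0,0.04,0,0,0,0.03,0,0,0,0.02,0,0,0,0.006,0,0,0,0,0],
)

```text
t: 9.7
ee_pos: [588.8, -222.2, 13.6]
orientation: [3.141, -0.0, -2.854]
wrist_force: [-0.3, -0.0, 0.3]
finger_gap: 91.6
grip_force: 0.0
```

Call:
carry_out(
  moves=[0,0,0,0,0,0,0,0,0,0,0,0,0,0,0,0,0,0,0,0,0,0,0,0,0,0,0,0,0,0,0,0,0,0,0,0],
  jaw=0,
  newtons=8,
)

```text
t: 10.6
ee_pos: [588.9, -223.1, 13.7]
orientation: [-3.141, 0.0, -2.854]
wrist_force: [-0.3, -1.0, -0.3]
finger_gap: 36.2
grip_force: 8.0
```

Call:
carry_out(
  moves=[0,0,-0.02,0,0,0,-0.04,0,0,0,-0.04,0,0,0,-0.04,0,0,0,-0.04,0,0,0,-0.03,0,0,0,-0.01,0,0,0,0,0],
  newtons=12,
  jaw=0,
)

```text
t: 11.4
ee_pos: [589.2, -223.1, 234.5]
orientation: [-3.14, 0.002, -2.854]
wrist_force: [0.3, -0.1, -1.7]
finger_gap: 35.7
grip_force: 12.0
```

Call:
carry_out(
  moves=[-0.002,0.02,0,0,-0.002,0.04,0,0,-0.002,0.04,0,0,-0.002,0.04,0,0,-0.002,0.04,0,0,-0.002,0.04,0,0,-0.002,0.04,0,0,-0.002,0.04,0,0,-0.002,0.04,0,0,-0.002,0.04,0,0,-0.002,0.03,0,0,-0.001,0.015,0,0],
)

```text
t: 12.6
ee_pos: [488.5, 193.1, 231.2]
orientation: [3.141, -0.005, -2.852]
wrist_force: [-0.4, -0.2, -1.0]
finger_gap: 35.9
grip_force: 12.0
```

Call:
carry_out(
  moves=[0,0,0,0.04,0,0,0,0,0,0,0,0],
)

```text
t: 12.9
ee_pos: [490.3, 190.5, 232.5]
orientation: [-3.141, -0.002, -2.894]
wrist_force: [0.2, -0.1, -1.2]
finger_gap: 35.8
grip_force: 12.0
```

Run:
```python
from h import *
o=observe(); print(o["wrist_force"],o["ft_torque"],o["finger_gap"],o["ee_pos"],o["joint_pos"])
im,d=get_image("side"); im2,d2=get_image("top")
f=lambda i,c:cv2.resize(i[c[1]-45:c[1]+45,c[0]-60:c[0]+60],(400,300),interpolation=cv2.INTER_CUBIC)
save("carry",np.hstack([f(im,(285,180)),f(im2,(235,262))]))
```

```text
[ 0.24394812 -0.08528076 -1.18349615] [-0.01823124  0.05390827 -0.02562478] 35.824529255155205 [490.25091034 190.45350454 232.54098083] [ 2.24871848e-01  3.40425860e-01  1.50990325e+00 -1.91081313e-04
  1.29338576e+00 -1.59343136e+00]
```

View pics/carry.png

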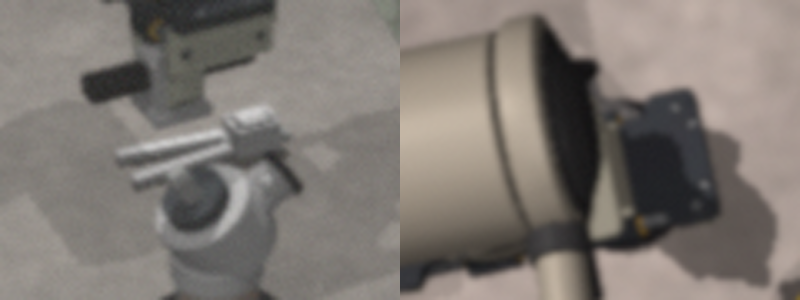

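Call:
carry_out(
  moves=[0,0.001,0.025,0,0,0,0.02,0,0,0,0.005,0,0,0,0.004,0,0,0,0,0],
)

```text
t: 13.5
ee_pos: [490.6, 191.9, 180.0]
orientation: [3.142, 0.0, -2.895]
wrist_force: [-0.9, 0.0, -1.0]
finger_gap: 36.2
grip_force: 12.0
```

Call:
carry_out(
  moves=[0,0,0.003,0,0,0,0.003,0],
  newtons=8,
  jaw=0,
)

```text
t: 13.7
ee_pos: [491.2, 192.3, 174.6]
orientation: [3.142, 0.003, -2.894]
wrist_force: [2.0, -0.2, 2.9]
finger_gap: 36.0
grip_force: 8.0
```

Call:
carry_out(
  moves=[0,0,0.003,0,0,0,0.002,0,0,0,0,0],
)

```text
t: 14.0
ee_pos: [490.7, 192.2, 168.8]
orientation: [3.142, 0.001, -2.894]
wrist_force: [3.5, 0.0, 0.6]
finger_gap: 35.9
grip_force: 8.0
```

Call:
carry_out(
  moves=[0,0,0.003,0,0,0,0.003,0,0,0,0,0],
)

```text
t: 14.3
ee_pos: [489.8, 192.0, 162.5]
orientation: [3.142, -0.001, -2.894]
wrist_force: [2.1, 0.7, 3.4]
finger_gap: 36.1
grip_force: 8.0
```

Call:
carry_out(
  moves=[0.001,0,0.003,0,0,0,0.003,0,0,0,0,0],
)

```text
t: 14.6
ee_pos: [488.7, 191.7, 156.4]
orientation: [3.141, -0.001, -2.894]
wrist_force: [-0.7, -1.2, 3.2]
finger_gap: 35.8
grip_force: 8.0
```

Run:
```python
from h import *
o=observe(); print(o["wrist_force"],o["ft_torque"],o["finger_gap"],o["ee_pos"])
im,d=get_image("side")
f=lambda i,c:cv2.resize(i[c[1]-36:c[1]+36,c[0]-48:c[0]+48],(640,480),interpolation=cv2.INTER_CUBIC)
save("ins",f(im,(285,185)))
```

```text
[-0.72089071 -1.21323182  3.22837058] [ 0.04326891 -0.0283819  -0.00553692] 35.78792669999745 [488.67891717 191.71007342 156.3747396 ]
```

View pics/ins.png

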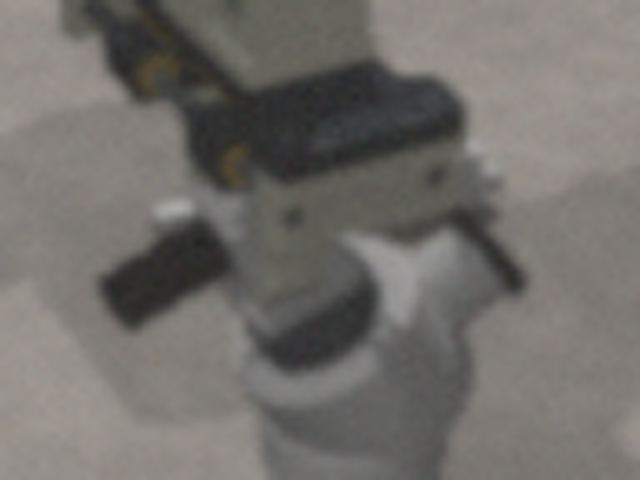

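Call:
carry_out(
  moves=[0,0,0.002,0,0,0,0.002,0,0,0,0,0],
)

```text
t: 14.95
ee_pos: [489.0, 191.8, 152.5]
orientation: [3.142, -0.001, -2.894]
wrist_force: [-0.2, -0.5, 2.1]
finger_gap: 35.9
grip_force: 8.2
```

Call:
carry_out(
  moves=[0,0,0.002,0,0,0,0.002,0,0,0,0,0],
)

```text
t: 15.25
ee_pos: [489.5, 191.9, 148.5]
orientation: [3.142, 0.0, -2.894]
wrist_force: [1.6, 0.6, 1.8]
finger_gap: 36.0
grip_force: 9.0
```

Call:
carry_out(
  moves=[0,0,0.002,0,0,0,0,0],
)

```text
t: 15.45
ee_pos: [489.1, 191.7, 146.7]
orientation: [-3.142, -0.0, -2.894]
wrist_force: [-1.8, -0.7, 4.2]
finger_gap: 35.8
grip_force: 10.8
```

Call:
carry_out(
  moves=[-0.001,0,0.002,0,0,0,0,0],
)

```text
t: 15.65
ee_pos: [489.6, 191.8, 145.0]
orientation: [-3.141, -0.001, -2.894]
wrist_force: [-4.2, -2.0, 9.0]
finger_gap: 35.9
grip_force: 14.3
```

Call:
carry_out(
  moves=[-0.001,0,0.002,0,0,0,0,0],
)

```text
t: 15.85
ee_pos: [490.2, 192.0, 144.1]
orientation: [-3.141, -0.002, -2.894]
wrist_force: [-7.3, -3.5, 18.0]
finger_gap: 36.8
grip_force: 17.6
```

Run:
```python
from h import *
o=observe(); print(o["wrist_force"],o["ft_torque"],o["finger_gap"],o["ee_pos"])
im,d=get_image("side")
f=lambda i,c:cv2.resize(i[c[1]-30:c[1]+30,c[0]-40:c[0]+40],(640,480),interpolation=cv2.INTER_CUBIC)
save("ins2",f(im,(285,190)))
```

```text
[-7.29040481 -3.47887906 17.99526076] [-0.37682975  1.31621483  0.0342165 ] 36.7509531588836 [490.16549328 191.95233177 144.0592076 ]
```

View pics/ins2.png

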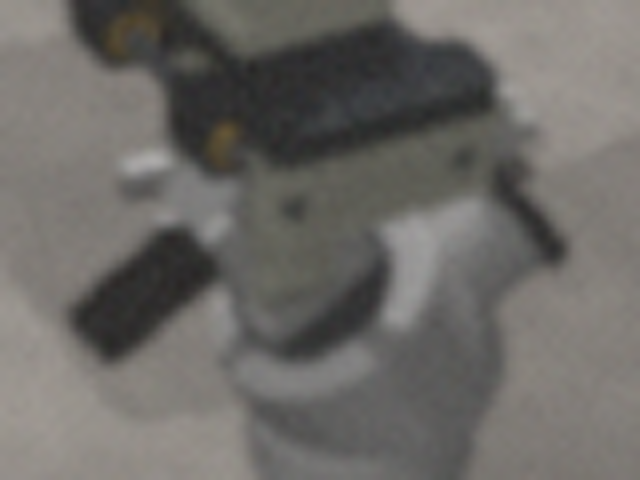

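Call:
carry_out(
  moves=[-0.0005,0,0.001,0,0,0,0,0,0,0,0,0],
)

```text
t: 16.2
ee_pos: [490.3, 192.0, 143.9]
orientation: [-3.141, -0.002, -2.894]
wrist_force: [-10.9, -4.4, 26.0]
finger_gap: 37.1
grip_force: 20.2
```

Call:
carry_out(
  moves=[0,0,0,0,0,0,0,0,0,0,0,0,0,0,0,0],
  jaw=0.8,
)

```text
t: 16.6
ee_pos: [491.4, 192.4, 141.0]
orientation: [3.141, -0.001, -2.894]
wrist_force: [0.0, -1.2, -0.6]
finger_gap: 63.8
grip_force: 0.0
```

Call:
carry_out(
  moves=[0,0,-0.02,0,0,0,-0.04,0,0,0,-0.04,0,0,0,0,0],
)

```text
t: 17.0
ee_pos: [494.2, 193.1, 246.7]
orientation: [-3.141, 0.01, -2.894]
wrist_force: [-0.4, -0.5, 1.0]
finger_gap: 73.1
grip_force: 0.0
```

Call:
carry_out(
  moves=[0.0,0.04,0,0,0,0.04,0,0,0,0.04,0,0,0,0.04,0,0,0,0.04,0,0,0,0,0,0],
)

```text
t: 17.6
ee_pos: [440.7, 390.2, 240.1]
orientation: [3.14, -0.002, -2.89]
wrist_force: [1.0, -0.4, -1.0]
finger_gap: 73.4
grip_force: 0.0
```

Run:
```python
from h import *
np.set_printoptions(precision=2,suppress=True)
o=observe(); print(o["wrist_force"],o["ee_pos"])
V=[]
e=np.array([.969,.247,0]); n0=np.array([-.485,-.124,.866])
f=lambda i,c:cv2.resize(i[c[1]-30:c[1]+30,c[0]-40:c[0]+40],(400,300),interpolation=cv2.INTER_CUBIC)
for n,c,S in(("side",(285,190),np.array([504.2,194.8,140.])),("top",(235,262),np.array([507,197,139.5]))):
    im,d=get_image(n); V.append(f(im,c))
    for r in pinpoint(n,"handle"): print(n,r["confidence"],toworld(n,r["position"]))
    u,v=np.meshgrid(np.arange(c[0]-40,c[0]+40),np.arange(c[1]-30,c[1]+30))
    P=pts(n,d,np.c_[u.ravel(),v.ravel()]); h=(P-S)@n0; rad=np.linalg.norm((P-S)-h[:,None]*n0,axis=1)
    Q=P[(rad<15)&(h>32)]; hq=(Q-S)@n0
    m=np.linalg.svd(Q-Q.mean(0),full_matrices=False)[2][2]; m*=np.sign(m[2])
    print(n,"hub top h: med",np.median(hq),np.percentile(hq,[10,90]),len(Q),"normal",m)
    k=(rad>22)&(rad<26)&(h<6)&(h>-6); print("collar ring h",np.median(h[k]),k.sum())
save("done",np.hstack(V))
```

```text
[ 0.95 -0.44 -1.02] [440.74 390.25 240.14]
side 0.87 [ 456.28 -139.01    0.36]
side 0.76 [629.89 -94.23  -1.63]
side 0.64 [503.06 202.14 143.76]
side hub top h: med 46.522886254512485 [44.38 48.56] 80 normal [-0.43 -0.29  0.86]
collar ring h -0.1312425720267421 56
top 0.92 [ 449.79 -139.04   -0.31]
top 0.81 [630.59 -95.66   0.61]
top 0.78 [507.08 196.88 141.1 ]
top hub top h: med 46.570655079261485 [44.87 48.44] 144 normal [-0.49 -0.17  0.86]
collar ring h 1.385502839910963 25
```

View pics/done.png

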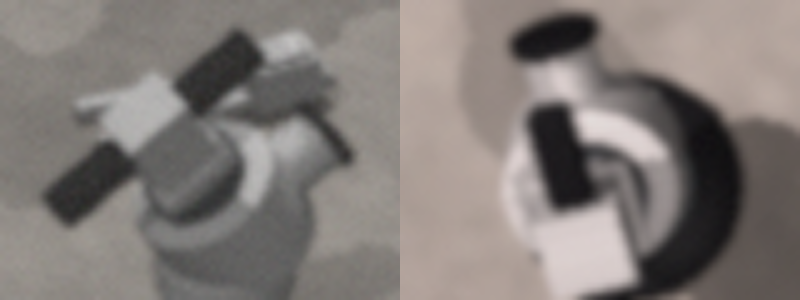

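The picture shows the handle on the shaft with its flange down on the collar. The hub top measures 46.5 mm above the collar plane in both views, where 46 mm is nominal, and the gripper is clear. I'm handing the job in.

```bash
python3 -c "
from cell import *
print(sign_off())"
```

```text
the job is handed in; nothing more can be done
None
```

The handle is on the mill's drive shaft with its hub down on the collar and the gripper well clear; both cameras put the hub top at about 46.5 mm above the collar (46 mm nominal), and I handed the job in at about 18 s, with no verdict shown.

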